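# Hang the drill gauge on the empty hook inside the carousel cabinet

## Robot

A 6-joint arm with a two-finger parallel gripper is mounted at the origin on the work surface. World frame = base frame: x ahead of the robot, y to its left, z up, the work surface at z = 0. Lengths are in m, angles in rad, forces in N, time in s.
With the tool pointing down it reaches from about 0.4 to 0.825 m from the base axis. Payload 7 kg.
Tool frame: the origin (TCP) lies on the centre line of the jaws, within the pads' length; the fingertips stand arm.tip_reach ahead of it and the grasp point (between the pads) lies 5 mm behind it (arm.tip_reach is the distance from the TCP to the fingertips, in m); z points along the fingers, y is the line along which they close (so a half turn about z gives the same grasp; the last joint's range is limited). The gripper opens to 88 mm and grips with 3 to 60 N. Pads are 19 mm wide; open, the fingers measure 130 mm over their backs; the gripper's body (78 mm by 193 mm) begins 47 mm behind the grasp point.
Start: joints at [1.399, 0.359, 0.012, 0, -1.224, -0.288], TCP at [0.3, 0.605, 0.241] pointing down, gripper open.
Joint ranges: [-3.07, 3.07], [-1.43, 2.12], [-1.02, 1.25], [-3.03, 1.67], [-3.05, -0], [-3.03, 3.03]. Speed limits (rad/s): [2.39, 2.39, 3.01, 3.14, 3.14, 3.14].

## Interface

Orientations are given as [roll, pitch, yaw] about the fixed x, y, z axes, in that order (R = Rz(yaw) Ry(pitch) Rx(roll)).
In Python, from station import status, optics, order, arm gives the robot as it stands. The module is installed in compiled form; this text tells all that it offers.
- The arm moves only by the shell command python3 -m jog 'ROWS' [FORCE]. ROWS is JSON, a list of rows, each a list of 3 entries, a list of its own where there are three numbers: the gripper command: -1 is shut, 1 is fully open, values between are in proportion, then the shift along the tool's x, y, z in mm, then the turn about the tool's z in rad. A call has 1 to 20 rows; each row is the pose to reach, as a shift and turn from the pose commanded when the call began, along the tool's axes at that moment; what a row does not reach only later rows make up. A row lasts 1/8 s, in which the tool goes at most 62.5 mm and 10.7 degrees, less where a joint would pass 70% of its speed; a pose out of reach is approached as far as the arm can. A call with a gripper value outside its range is refused whole. The fingers move at their own pace and stop on an object; FORCE is the grip in N (left out, the last holds). Time passes only in rows, so rows that repeat a pose let the fingers close. It gives the time, the measured TCP pose, the force, the opening and the grip force at its end, in the units of the state.
- status.get_state(): the state, without advancing time (a new reading comes with each control period).
- optics.grab_frame(name): name is "side" or "top" or "wrist"; returns a dict with "color" (420x560x3 uint8, red, green, blue), "mtx" (3x3 intrinsics, pixels), "cam_to_world" (4x4, takes a point from camera to world coordinates). Camera axes: x right, y down, z forward; pixel columns grow to the right and rows downward; lengths in m; the calibration is good to about 2 mm. A picture is of the moment at which its call begins. There is no depth.
- order.job_done(): hands the job in; it is judged then, once.
The state is a dict: "t": time; "q": joint angles; "qd": joint speeds; "joint_efforts": joint torques, N m; "eef_pos": TCP position; "ee_rot": TCP orientation; "force": force on the tool from outside, world axes, zero at the start; "moment": the same for the moment, N m; "width": finger opening in m; "gripper_force": force on a finger pad.
Only numpy, scipy, OpenCV 4.12 (cv2) and the standard library are available. Lean on these libraries where they do the work, as an engineer would, in place of code of your own. Each camera call takes 0.05 s, during which the arm holds its last target. There are 200 camera calls.

## Task

First turn the black bar knob on top of the plywood cabinet, the shorter way round, until the empty hook inside stands under the middle of the open hatch. Then take the aluminium drill gauge out of its wooden stand by its black handle, reach it down through the open hatch without touching the hatch frame, hang it by its window on that hook, and let go. Leave the hook under the hatch, and the tape roll, screwdriver, beacon lamp and parts box where they are.

Things in the scene. Friction and masses are not known exactly. Their poses are not given: they have to be found in the camera images.
- cabinet: Fixed plywood cabinet, 220 (x) x 300 (y) x 200 mm high, clear windows on its -x and +x faces. Origin: centre of its underside; its -x side is towards the robot. Roof top at z 200 mm, 8 mm thick; the knob is at its centre. 85 mm to the +y and -y side of the knob lie two hatch places: one open (hatch_frame), the other blanked by a plywood cover 4 mm proud of the roof. Which is open varies.
- hatch_frame: The open hatch: fixed aluminium rim in the cabinet's roof. Clear opening 96 mm along its x by 84 mm along its y (axes parallel to the cabinet's; y is the direction to or from the knob). Rim 6 mm wide, from 10 mm below to 4 mm above the roof top. Origin: centre of the opening, level with the roof top. Not to be touched: a gripper opened wide inside would strike it.
- carousel (a joint): Angle (rad) of the carousel in the cabinet, about the vertical through the cabinet's origin, counter-clockwise from above; the knob turns with it, no stops. 0: empty hook points along the cabinet's -x (to the robot); -1.571: its +y; +1.571: its -y. Stays where left (friction 0.2 N m). The long way, never allowed, swings the empty hook past the far (+x) side of the cabinet.
- knob_grip (a point): Grip point of the black knob on the roof, on the carousel's axis, 228 mm above the table. The grip is an upright bar 60 mm long (along this point's x), 14 mm thick (along its y), from 215 to 245 mm above the table, on a round foot 22 mm in radius. Its pointed end with a white line (this point's +x) stands over the empty hook.
- hook_seat (a point): A point on top of the empty hook's arm, 60 mm from the carousel's axis, 149 mm above the table. Site axes turn with the carousel: x outward along the arm, z up. The arm is a level steel rod of 8 mm diameter from the spindle (radius 12 mm) out to 85 mm from the axis, where it turns up. Two other hooks, 120 degrees either side, hold other gauges.
- hook_tip (a point): Top of the empty hook's upturned end (8 mm diameter, upright), 85 mm from the carousel's axis, 161 mm above the table: 12 mm above the top of the arm, 25 mm farther out than hook_seat. The free space on the arm for a hanging part is from 12 to 81 mm from the axis. Same axes as hook_seat.
- gauge: Loose aluminium drill gauge, 120 g, 137 mm tall. Plate 50 mm wide (y), 6 mm thick (x), 95 mm tall, the same from front and back; above it a black handle 14 mm (y) x 12 mm (x), 42 mm tall, from 95 to 137 mm. Window through the plate along x for hanging: 30 mm wide, 36 mm high, from 48 to 84 mm above the bottom edge. Origin: middle of the bottom edge; z up along the gauge.
- gauge_eye (a point): Middle of the upper edge of the gauge's window, 84 mm above its bottom edge; this edge rests on the hook's arm when hung.
- gauge_grip (a point): Point in the gauge's black handle, 122 mm above its bottom edge, 15 mm below its top.
- stand: Fixed wooden block 60 (x) x 90 (y) x 34 mm high; the gauge stands upright in its 24 mm deep slot (8 x 52 mm, long side along y). Origin: centre of its underside. Gauge and stand axes agree at the start.
- tape_roll: Bystander: roll of paper tape lying flat, 90 mm across, 24 mm high. Origin: centre of its underside.
- screwdriver: Bystander: screwdriver 170 mm long, lying along its x.
- beacon: Bystander: amber beacon lamp, 90 mm across, 90 mm high. Origin: centre of its underside.
- parts_box: Bystander: grey divided parts box 120 x 160 x 45 mm. Origin: centre of its underside.
Things that resemble listed ones, but are neither listed nor needed, are in the scene too. Several things have the shape of the stand; the one meant has the colours described above. Leave any red look-alike of the gauge alone.

How it is judged:
By the outcome, as a careful person would: the job done as asked, in the order asked, and still so for the second after the job is handed in, with the robot touching nothing.
It also fails if it takes over 64 s, if anything falls off the work surface, if the arm or the gripper's body presses on something with over 40 N, if the wrist force passes 120 N, or if a joint passes its speed limit or range.

## Working session

There is one attempt and no reset: what is moved stays moved. The work goes in short steps, Python scripts to look and compute and a shell command to move; the robot and the scene stay as the last step left them, time stands still between calls to the robot, and variables do not carry over. Pictures are saved under pics/ and viewed, at most 10 in all, crops included, and the job is handed in when it is done.

```bash
mkdir -p pics
python3 - <<'E'
from station import status, optics, arm
import cv2, numpy as np
print(status.get_state()); print(arm.tip_reach)
for n in ("top","side"):
    f=optics.grab_frame(n); np.savez(f"pics/{n}0.npz",**f)
    cv2.imwrite(f"pics/{n}0.png",f["color"][:,:,::-1]); print(n,f["mtx"].round(1).tolist(),f["cam_to_world"].round(3).tolist())
E
```

```text
{'t': 0.0, 'q': array([ 1.39909635e+00,  3.59387122e-01,  1.10557103e-02, -3.70026325e-04,
       -1.22409062e+00, -2.88120358e-01]), 'qd': array([ 1.26190830e-03, -1.91635785e-03,  1.83845442e-03, -1.55700443e-03,
       -2.93600766e-03,  2.38024459e-05]), 'joint_efforts': array([-1.52482065e-03, -5.82712448e+01,  2.93063629e+01,  6.99763566e+00,
        6.81553240e-03, -1.59062547e-04]), 'eef_pos': array([0.29935273, 0.60446641, 0.23961756]), 'ee_rot': array([ 3.13993511e+00, -1.28484296e-04, -4.59946251e-01]), 'force': array([-0.49268546, -0.29850171,  0.58901628]), 'moment': array([-0.0220722 , -0.04154559, -0.01920834]), 'gripper_force': 0.0, 'width': 0.08746799326287555}
0.014
top [[406.3, 0.0, 276.4], [0.0, 406.3, 208.9], [0.0, 0.0, 1.0]] [[-0.026, -0.991, 0.131, 0.419], [-0.999, 0.022, -0.033, 0.071], [0.03, -0.132, -0.991, 1.136], [0.0, 0.0, 0.0, 1.0]]
side [[421.8, 0.0, 281.0], [0.0, 421.8, 214.8], [0.0, 0.0, 1.0]] [[0.993, -0.07, 0.099, 0.416], [-0.122, -0.573, 0.811, -1.013], [-0.0, -0.817, -0.577, 0.923], [0.0, 0.0, 0.0, 1.0]]
```

View pics/top0.png

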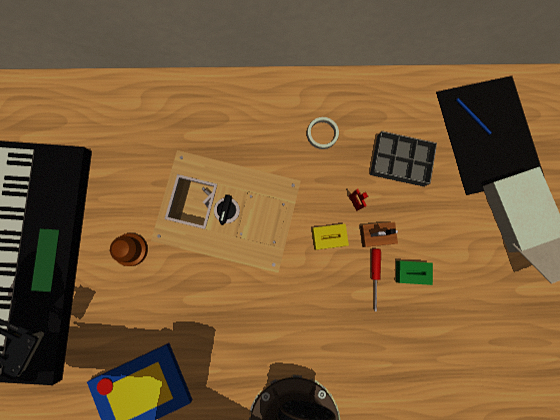

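View pics/side0.png

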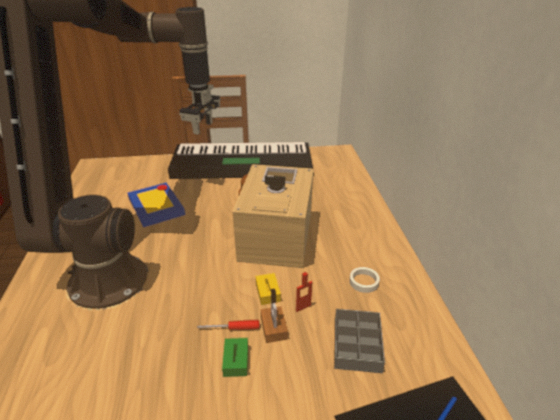

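The top view shows the cabinet around (227,209): open hatch at (190,200) on the +y side, blank cover at (262,218), knob at (227,209). Stand-like things are the brown block at (379,234) holding the gauge, the empty yellow block at (330,236) and the green block at (414,272). The red look-alike gauge is at (357,198). By the description I choose the brown stand at (379,234). I'll check that in a close crop.

```bash
cat > h.py <<'E'
import numpy as np, cv2
def ray(f,uv):
    T=f["cam_to_world"]; d=T[:3,:3]@(np.linalg.inv(f["mtx"])@np.array([uv[0],uv[1],1.])); return T[:3,3],d
def plane(f,uv,z):
    o,d=ray(f,uv); return o+d*(z-o[2])/d[2]
def proj(f,p):
    T=f["cam_to_world"]; c=f["mtx"]@(T[:3,:3].T@(np.asarray(p,float)-T[:3,3])); return c[:2]/c[2]
def tri(f1,u1,f2,u2):
    o1,d1=ray(f1,u1);o2,d2=ray(f2,u2)
    s=np.linalg.lstsq(np.c_[d1,-d2],o2-o1,rcond=None)[0]
    a,b=o1+s[0]*d1,o2+s[1]*d2; return (a+b)/2,np.linalg.norm(a-b)
E
python3 - <<'E'
import numpy as np,cv2
t=np.load("pics/top0.npz");s=np.load("pics/side0.npz")
c=lambda f,x,y,w,h,k:cv2.resize(f["color"][y:y+h,x:x+w,::-1],None,fx=k,fy=k,interpolation=cv2.INTER_CUBIC)
A=c(t,150,145,160,133,2.5) # 400x332
A=cv2.resize(t["color"][145:278,150:310,::-1],(400,300),interpolation=cv2.INTER_CUBIC)
B=cv2.resize(t["color"][210:260,350:417,::-1],(400,300),interpolation=cv2.INTER_CUBIC)
C=cv2.resize(s["color"][160:220,235:315,::-1],(400,300),interpolation=cv2.INTER_CUBIC)
D=cv2.resize(s["color"][270:350,230:337,::-1],(400,300),interpolation=cv2.INTER_CUBIC)
cv2.imwrite("pics/crop1.png",np.vstack([np.hstack([A,B]),np.hstack([C,D])]))
E
```

```text
(no output)
```

View pics/crop1.png

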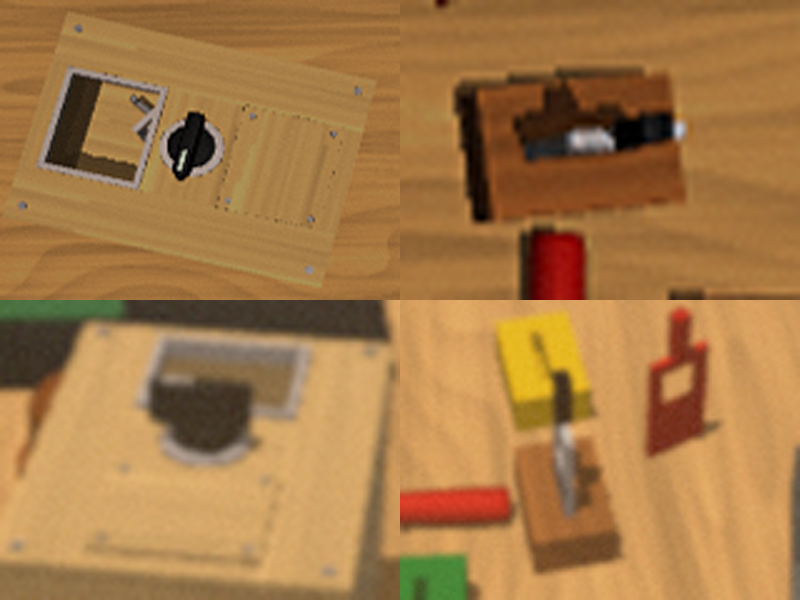

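The crops confirm it: the brown block holds the grey plate with the black handle. The knob's white-lined tip is at about top (223,224), towards the robot, and the open hatch is on the +y side.

Run:
```python
import numpy as np,cv2
from h import *
np.set_printoptions(precision=4,suppress=True)
t=dict(np.load("pics/top0.npz"));s=dict(np.load("pics/side0.npz"))
A=lambda x,y:((x+.5)/2.5-.5+150,(y+.5)*133/300-.5+145)
scr=[plane(t,A(*p),.2) for p in [(78,28),(358,91),(310,270),(22,205)]]
print("screws",np.array(scr)[:,:2],"centre",np.mean(scr,0)[:2])
for a,b in ((0,1),(3,2),(0,3),(1,2)): d=scr[b]-scr[a];print(np.linalg.norm(d),np.arctan2(d[1],d[0]))
hsv=cv2.cvtColor(t["color"],cv2.COLOR_RGB2HSV)
def roi(m,x0,y0,x1,y1):
    o=np.zeros_like(m);o[y0:y1,x0:x1]=m[y0:y1,x0:x1];return o
# hatch rim: greyish
rim=roi(((hsv[...,1]<70)&(hsv[...,2]>110)).astype(np.uint8),160,168,218,232)
n,l,st,c=cv2.connectedComponentsWithStats(rim,connectivity=8);i=1+st[1:,4].argmax()
pts=np.argwhere(l==i)[:,::-1].astype(np.float32);print("rim px",st[i])
w=np.array([plane(t,p,.204)[:2] for p in pts],np.float32);print("rim rect",cv2.minAreaRect(w))
# knob bar
blk=roi((hsv[...,2]<45).astype(np.uint8),214,190,242,228)
print("blk",blk.sum()); 
k=np.argwhere(blk)[:,::-1].astype(np.float32); w=np.array([plane(t,p,.245)[:2] for p in k],np.float32)
print("knob rect",cv2.minAreaRect(w))
tail,tip=plane(t,A(196,113),.245),plane(t,A(181,179),.245);d=tip-tail
print("bar",tail,tip,np.linalg.norm(d),np.arctan2(d[1],d[0]),(tip+tail)/2)
# stand brown block & handle
st_=roi(((hsv[...,0]<13)&(hsv[...,1]>120)&(hsv[...,2]>60)&(hsv[...,2]<170)).astype(np.uint8),355,216,405,248)
p=np.argwhere(st_)[:,::-1].astype(np.float32);print("n",len(p))
w=np.array([plane(t,q,.034)[:2] for q in p],np.float32);print("stand",cv2.minAreaRect(w))
B=lambda x,y:((x-400+.5)*67/400-.5+350,(y+.5)/6-.5+210)
co=[plane(t,B(*q),.034)[:2] for q in [(477,85),(672,75),(685,200),(490,218)]];print("corners",np.array(co),np.mean(co,0))
D=lambda x,y:((x-400+.5)*107/400-.5+230,(y-300+.5)*80/300-.5+270)
print("handle top tri",tri(t,B(675,130),s,D(564,372)))
```

```text
screws [[ 0.6707  0.261 ]
 [ 0.5986 -0.0003]
 [ 0.4154  0.0494]
 [ 0.4875  0.311 ]] centre [0.5431 0.1553]
0.2710728763914065 -1.839787050662925
0.2713787121282855 -1.8398843978092099
0.18984893445557874 2.8750844885540054
0.18987635776583117 2.8766948420508904
rim px [165 175  52  54 438]
rim rect ((0.565403163433075, 0.23723337054252625), (0.09520662575960159, 0.10685240477323532), 74.70008850097656)
blk 326
knob rect ((0.5398092865943909, 0.15408188104629517), (0.05922555550932884, 0.04149414226412773), 17.450363159179688)
bar [0.571  0.1476 0.245 ] [0.5062 0.1614 0.245 ] 0.06623326248922407 2.9316185295016455 [0.5386 0.1545 0.245 ]
n 359
stand ((0.48952585458755493, -0.24635180830955505), (0.058784835040569305, 0.08919350057840347), 3.824352264404297)
corners [[ 0.5187 -0.2006]
 [ 0.5212 -0.2912]
 [ 0.464  -0.2935]
 [ 0.4581 -0.2033]] [ 0.4905 -0.2472]
handle top tri (array([ 0.489 , -0.252 ,  0.1528]), np.float64(0.002483100492098685))
```

```bash
cat >> h.py <<'E'
def go(x,y,z,yaw):
    from station import status
    s=status.get_state();r=s["ee_rot"];a=r[2]
    d=np.array([x,y,z])-s["eef_pos"]
    R=cv2.Rodrigues(np.array([0,0,a]))[0]@np.diag([1,-1,-1.])
    print("tool shift mm",(R.T@d*1000).round(1),"turn",round(-((yaw-a+np.pi)%(2*np.pi)-np.pi),3),"rpy",r.round(3),"t",round(s["t"],2))
E
python3 -c "
from h import go
go(.543,.155,.40,-.21)"
```

```text
tool shift mm [ 417.8  294.7 -160.3] turn -0.25 rpy [ 3.14 -0.   -0.46] t 0.1
```

```bash
python3 -m jog '[[0,[0,0,-60],0],[0,[40,30,-110],0],[0,[80,60,-160],-0.05],[0,[130,90,-160],-0.1],[0,[170,120,-160],-0.15],[0,[210,150,-160],-0.2],[0,[250,180,-160],-0.25],[0,[300,210,-160],-0.25],[0,[340,240,-160],-0.25],[0,[380,270,-160],-0.25],[0,[418,295,-160],-0.25],[0,[418,295,-160],-0.25],[0,[418,295,-160],-0.25],[0,[418,295,-160],-0.25]]'
python3 - <<'E'
from station import optics
from h import *
f=optics.grab_frame("wrist");np.savez("pics/w1.npz",**f);cv2.imwrite("pics/w1.png",f["color"][:,:,::-1])
go(.543,.155,.40,-.21)
print(proj(f,[.543,.155,.245]),f["cam_to_world"][:3,3])
E
```

```text
t: 1.85
eef_pos: [0.5429, 0.1558, 0.4005]
ee_rot: [-3.142, 0.0, -0.209]
force: [-0.6, 0.4, 0.0]
width: 0.0436
gripper_force: 0.0
tool shift mm [0.3 0.8 0.6] turn 0.002 rpy [-3.141  0.    -0.208] t 1.9
[281.20023797 194.76369565] [0.61725383 0.13958635 0.54418002]
```

View pics/w1.png

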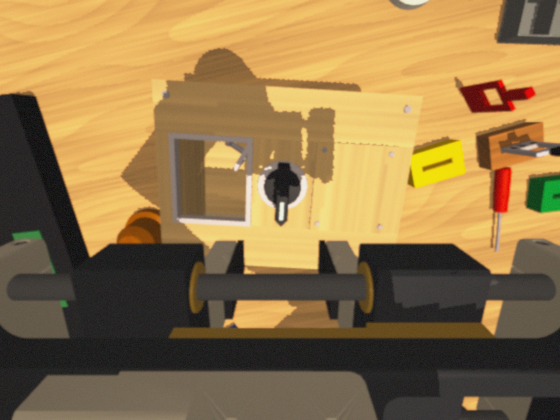

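The wrist view shows the knob bar running from its tail at about (284,163) to its white-lined tip at (281,222), within 2–3 px of the predicted centre (281,195). The open hatch is at (212,180).

Run:
```python
from h import *
np.set_printoptions(precision=4,suppress=True)
f=dict(np.load("pics/w1.npz"));g=cv2.cvtColor(f["color"],cv2.COLOR_RGB2GRAY)
for v in range(166,224,4):
    r=g[v,262:304].astype(int); print(v,(r<40).nonzero()[0][[0,-1]]+262 if (r<40).any() else None, r.max(), r.argmax()+262)
a,b=plane(f,(284.5,162),.245),plane(f,(281,223),.245);d=b-a
print(a,b,(a+b)/2,np.linalg.norm(d),np.arctan2(d[1],d[0]))
```

```text
166 [279 288] 181 269
170 [276 289] 159 265
174 [271 294] 173 263
178 [268 296] 233 262
182 [275 298] 236 303
186 [275 287] 236 303
190 [274 287] 235 303
194 [274 287] 237 302
198 [274 276] 235 300
202 [275 275] 234 296
206 None 239 281
210 None 239 281
214 None 240 281
218 None 238 280
222 None 212 268
[0.5762 0.1445 0.245 ] [0.512  0.1618 0.245 ] [0.5441 0.1531 0.245 ] 0.06652557771311599 2.8790679872343796
```

```bash
python3 -m jog '[[0,[0,1,40],0.02],[0,[0,1,80],0.04],[0,[0,1,120],0.04],[0,[0,1,145],0.04],[0,[0,1,160],0.04],[0,[0,1,170],0.04],[0,[0,1,170],0.04],[-1,[0,1,170],0.04],[-1,[0,1,170],0.04],[-1,[0,1,170],0.04],[-1,[0,1,170],0.04],[-1,[0,1,170],0.04]]' 40
python3 - <<'E'
from station import status
from h import *
s=status.get_state();print(s["force"],s["moment"],s["width"],s["gripper_force"])
go(.543,.1545,.231,-1.837)
E
```

```text
t: 3.4
eef_pos: [0.5432, 0.1544, 0.2309]
ee_rot: [-3.141, -0.001, -0.25]
force: [-1.2, 1.9, 2.2]
width: 0.0139
gripper_force: 39.9
[-1.19925823  1.93525755  2.18409701] [ 0.80354354  0.24144675 -0.05473285] 0.013913797942780661 39.94097113609314
tool shift mm [-0.3 -0.  -0.1] turn 1.587 rpy [-3.141e+00 -1.000e-03 -2.500e-01] t 3.4
```

```bash
python3 -m jog '[[-1,[0,0,0],0.08],[-1,[0,0,0],0.2],[-1,[0,0,0],0.33],[-1,[0,0,0],0.46],[-1,[0,0,0],0.59],[-1,[0,0,0],0.72],[-1,[0,0,0],0.85],[-1,[0,0,0],0.98],[-1,[0,0,0],1.11],[-1,[0,0,0],1.24],[-1,[0,0,0],1.36],[-1,[0,0,0],1.47],[-1,[0,0,0],1.55],[-1,[0,0,0],1.587],[-1,[0,0,0],1.587],[-1,[0,0,0],1.587],[-0.2,[0,0,0],1.587],[-0.2,[0,0,0],1.587],[-0.2,[0,0,0],1.587]]' && python3 -m jog '[[-0.2,[0,0,-20],0],[-0.2,[0,0,-60],0],[-0.2,[0,0,-110],0],[-0.2,[0,0,-169],0],[-0.2,[0,0,-169],0],[-0.2,[0,0,-169],0]]'
python3 - <<'E'
from station import optics
from h import *
go(.543,.1545,.40,-1.837)
for n in ("wrist","top"):
    f=optics.grab_frame(n);np.savez(f"pics/{n}2.npz",**f)
    if n=="wrist": cv2.imwrite("pics/w2.png",f["color"][:,:,::-1])
E
```

```text
t: 5.78
eef_pos: [0.5428, 0.1538, 0.2305]
ee_rot: [3.141, -0.001, -1.837]
force: [0.1, 0.1, -0.3]
width: 0.0338
gripper_force: 0.0
t: 6.52
eef_pos: [0.5427, 0.154, 0.3994]
ee_rot: [3.141, 0.0, -1.837]
force: [0.1, 0.8, -1.1]
width: 0.0352
gripper_force: 0.0
tool shift mm [-0.6 -0.2 -0.6] turn 0.0 rpy [ 3.141  0.    -1.837] t 6.53
```

View pics/w2.png

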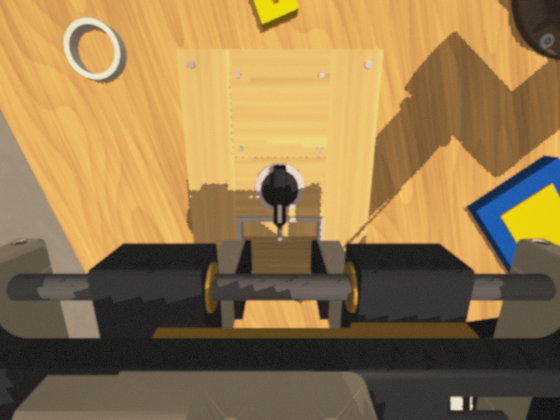

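The knob's tip now points at (280,232) with the hook arm showing below it at (280,240), central in the hatch, whose rim spans columns 238–322. Next I go above the gauge.

```bash
python3 -c "
from h import *
go(.490,-.2475,.28,-3.10)
f=dict(np.load('pics/top2.npz'));g=f['color']
u=proj(f,[.543+.085*.263,.155+.085*.965,.161]);print(u,proj(f,[.543+.06*.263,.155+.06*.965,.149]))
cv2.imwrite('pics/c2.png',cv2.resize(g[165:240,160:245,::-1],(680,600),interpolation=cv2.INTER_CUBIC))"
```

```text
tool shift mm [401.  -54.8 118.3] turn 1.263 rpy [ 3.140e+00 -1.000e-03 -1.837e+00] t 6.62
[194.00831921 203.6796585 ] [204.79102912 206.84167277]
```

View pics/c2.png

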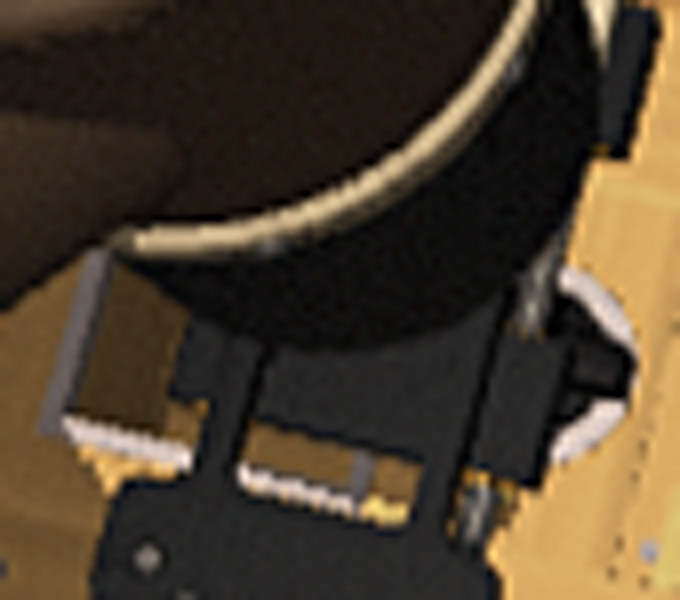

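The gripper hides the hatch in this crop; I'll look again once the arm is over the stand.

```bash
python3 -m jog '[[0,[50,-8,0],0.1],[0,[100,-15,0],0.25],[0,[150,-22,0],0.4],[0,[200,-28,0],0.55],[0,[250,-35,20],0.7],[0,[300,-42,40],0.85],[0,[340,-48,70],1.0],[0,[380,-52,95],1.15],[0,[401,-55,118],1.263],[0,[401,-55,118],1.263],[0,[401,-55,118],1.263],[0,[401,-55,118],1.263]]'
python3 - <<'E'
from station import optics
from h import *
F={n:optics.grab_frame(n) for n in ("wrist","top")}
for n in F: np.savez(f"pics/{n}3.npz",**F[n])
go(.490,-.2475,.28,-3.10)
w,t=F["wrist"]["color"],F["top"]["color"]
print("pred handle top",proj(F["wrist"],[.49,-.2475,.147]),"hook tip/seat top px",proj(F["top"],[.5654,.237,.161]),proj(F["top"],[.5588,.2129,.149]))
cv2.imwrite("pics/c3.png",np.hstack([cv2.resize(w[:,:,::-1],(480,360)),cv2.resize(t[170:230,165:220,::-1],(320,360),interpolation=cv2.INTER_CUBIC)]))
E
```

```text
t: 8.12
eef_pos: [0.4912, -0.2467, 0.2824]
ee_rot: [-3.141, 0.001, -3.098]
force: [-0.5, 0.4, 0.0]
width: 0.0439
gripper_force: 0.0
tool shift mm [ 1.2 -0.8  2.4] turn 0.002 rpy [-3.141e+00  1.000e-03 -3.098e+00] t 8.22
pred handle top [280.40042285 199.93931315] hook tip/seat top px [194.018754   203.66097406] [204.791004   206.83355744]
```

View pics/c3.png

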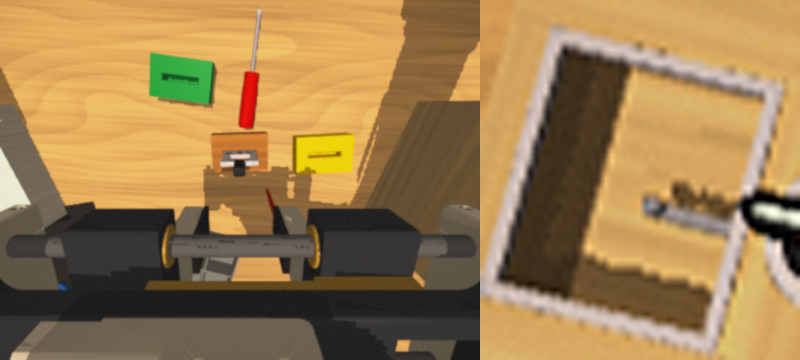

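The hook's upturned end is at top px (194.7,204.2) against a predicted (194.0,203.7), so the hook is set. The handle is at wrist px (280,196) against a predicted (280,200), centred between the fingers. I'll refine that.

Run:
```python
from h import *
np.set_printoptions(precision=4,suppress=True)
f=dict(np.load("pics/wrist3.npz"));h=cv2.cvtColor(f["color"],cv2.COLOR_RGB2HSV)
b=h[...,2]
for v in range(180,212,2):
    r=(b[v,262:300]<60).nonzero()[0]+262; print(v,(r[0],r[-1]) if len(r) else None,end=' ')
m=((h[...,0]<14)&(h[...,1]>140)&(b>60)).astype(np.uint8);m[:,:240]=0;m[:,318:]=0;m[:150]=0;m[204:]=0
p=np.argwhere(m)[:,::-1];w=np.array([plane(f,q,.034)[:2] for q in p],np.float32);print(cv2.minAreaRect(w))
for q in ((245.5,155),(312,153.5)): print(plane(f,q,.034))
go(.49,-.2475,.137,-3.1)
```

```text
180 None 182 None 184 None 186 None 188 (np.int64(274), np.int64(283)) 190 (np.int64(274), np.int64(284)) 192 (np.int64(274), np.int64(284)) 194 (np.int64(274), np.int64(284)) 196 (np.int64(273), np.int64(284)) 198 (np.int64(273), np.int64(284)) 200 (np.int64(273), np.int64(284)) 202 (np.int64(273), np.int64(284)) 204 (np.int64(274), np.int64(284)) 206 None 208 None 210 None ((0.4880811870098114, -0.2483256757259369), (0.06261485815048218, 0.08377084881067276), 20.273860931396484)
[ 0.4609 -0.2957  0.034 ]
[ 0.455 -0.207  0.034]
tool shift mm [  1.2  -0.8 145.4] turn 0.002 rpy [-3.141  0.001 -3.098] t 8.22
```

```bash
python3 -m jog '[[0,[1,-1,40],-0.01],[0,[1,-1,80],-0.01],[0,[1,-1,115],-0.01],[0,[1,-1,135],-0.01],[0,[1,-1,145],-0.01],[0,[1,-1,145],-0.01],[-1,[1,-1,145],-0.01],[-1,[1,-1,145],-0.01],[-1,[1,-1,145],-0.01],[-1,[1,-1,145],-0.01],[-1,[1,-1,145],-0.01]]' 25
```

```text
t: 9.6
eef_pos: [0.4899, -0.2485, 0.1369]
ee_rot: [-3.141, 0.001, -3.09]
force: [0.7, -0.1, 1.7]
width: 0.0138
gripper_force: 25.0
```

```bash
python3 -m jog '[[-1,[0,0,-10],0],[-1,[0,0,-25],0],[-1,[0,0,-60],0],[-1,[0,0,-110],0],[-1,[0,0,-160],0],[-1,[0,0,-210],0],[-1,[0,0,-245],0],[-1,[0,0,-263],0],[-1,[0,0,-263],0],[-1,[0,0,-263],0]]'
python3 - <<'E'
from station import optics
from h import *
np.set_printoptions(precision=4,suppress=True)
# radial 100 outward in hatch
go(.543+.100*.263,.155+.100*.965,.40,-1.837)
F={n:optics.grab_frame(n) for n in ("wrist","side")}
for n in F: np.savez(f"pics/{n}4.npz",**F[n])
print(proj(F["side"],[.49,-.2485,.273]),proj(F["side"],[.49,-.2485,.41]))
w,s=F["wrist"]["color"],F["side"]["color"]
cv2.imwrite("pics/c4.png",np.hstack([cv2.resize(w[:,:,::-1],(480,360)),cv2.resize(s[150:310,200:342,::-1],(320,360),interpolation=cv2.INTER_CUBIC)]))
E
```

```text
t: 10.85
eef_pos: [0.4892, -0.2481, 0.3989]
ee_rot: [3.141, -0.001, -3.09]
force: [0.7, -0.3, -1.4]
width: 0.0142
gripper_force: 25.0
tool shift mm [-105.8  494.8   -1.1] turn -1.253 rpy [ 3.141 -0.001 -3.09 ] t 10.85
[272.7226 251.6204] [271.9911 203.6717]
```

View pics/c4.png

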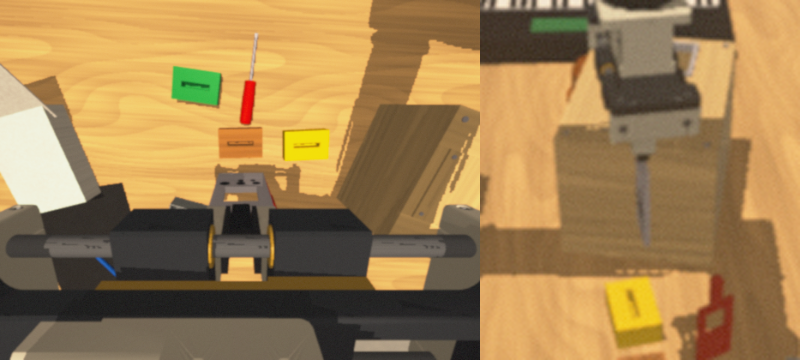

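The gauge is held upright. Its bottom corner at side px (274,259) agrees with the prediction for its near corner, and the brown stand is empty. Now I carry it over the hatch.

```bash
python3 -m jog '[[-1,[-5,25,-2],-0.08],[-1,[-15,65,-2],-0.2],[-1,[-25,110,-2],-0.33],[-1,[-35,155,-2],-0.46],[-1,[-44,200,-2],-0.6],[-1,[-53,245,-2],-0.73],[-1,[-62,290,-2],-0.86],[-1,[-71,335,-2],-0.99],[-1,[-81,380,-2],-1.1],[-1,[-90,420,-2],-1.18],[-1,[-98,460,-2],-1.23],[-1,[-104,485,-2],-1.253],[-1,[-106,495,-2],-1.253],[-1,[-106,495,-2],-1.253],[-1,[-106,495,-2],-1.253],[-1,[-106,495,-2],-1.253]]'
python3 - <<'E'
from station import optics
from h import *
np.set_printoptions(precision=4,suppress=True)
go(.543+.100*.263,.155+.100*.965,.40,-1.837)
F={n:optics.grab_frame(n) for n in ("wrist","side","top")}
for n in F: np.savez(f"pics/{n}5.npz",**F[n])
c=lambda r,z,k=0:[.543+r*.263+k*.965,.155+r*.965-k*.263,z]
for k in (-.025,.025): print("bottom corner pred",proj(F["wrist"],c(.1,.273,k)),proj(F["side"],c(.1,.273,k)))
w,s=F["wrist"]["color"],F["side"]["color"]
cv2.imwrite("pics/c5.png",np.hstack([cv2.resize(w[:,:,::-1],(480,360)),cv2.resize(s[80:200,220:327,::-1],(320,360),interpolation=cv2.INTER_CUBIC)]))
E
```

```text
t: 12.95
eef_pos: [0.5699, 0.2505, 0.4021]
ee_rot: [-3.141, 0.001, -1.838]
force: [0.2, -1.3, -1.6]
width: 0.0138
gripper_force: 25.0
tool shift mm [-0.8  0.9  2.1] turn -0.001 rpy [-3.141  0.001 -1.838] t 12.95
bottom corner pred [306.8343 203.5071] [273.1187 153.3636]
bottom corner pred [255.5689 203.5407] [287.8639 154.342 ]
```

View pics/c5.png

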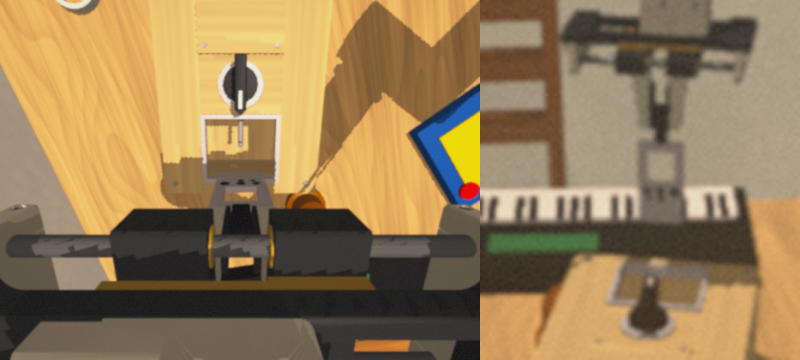

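The gauge hangs over the hatch with the hook in line at wrist column 280. The bottom edge is at v≈208 against a predicted 203.5, so it may be tilted slightly; I'll check the tilt numerically.

Run:
```python
from h import *
np.set_printoptions(precision=4,suppress=True)
f=dict(np.load("pics/wrist5.npz"));g=cv2.cvtColor(f["color"],cv2.COLOR_RGB2HSV)
for u in (262,272,292,300): print(u,[tuple(g[v,u,1:]) and (v,int(g[v,u,1]),int(g[v,u,2])) for v in range(198,222,2)])
c=lambda r,z,k=0:[.543+r*.263+k*.965,.155+r*.965-k*.263,z]
for r in (.0978,.1038,.108): print(r,proj(f,c(r,.275)))
```

```text
262 [(198, 134, 114), (200, 123, 116), (202, 67, 106), (204, 46, 100), (206, 44, 104), (208, 42, 103), (210, 39, 99), (212, 28, 55), (214, 33, 31), (216, 41, 87), (218, 43, 113), (220, 45, 113)]
272 [(198, 129, 115), (200, 127, 114), (202, 58, 106), (204, 44, 104), (206, 44, 104), (208, 45, 107), (210, 41, 105), (212, 47, 104), (214, 48, 106), (216, 42, 108), (218, 45, 126), (220, 44, 134)]
292 [(198, 132, 114), (200, 120, 115), (202, 55, 107), (204, 44, 105), (206, 43, 106), (208, 45, 101), (210, 40, 82), (212, 41, 99), (214, 45, 103), (216, 40, 108), (218, 43, 132), (220, 42, 133)]
300 [(198, 132, 116), (200, 120, 113), (202, 58, 106), (204, 40, 103), (206, 45, 108), (208, 46, 105), (210, 35, 101), (212, 33, 62), (214, 47, 54), (216, 41, 99), (218, 41, 106), (220, 46, 106)]
0.0978 [281.1979 201.9063]
0.1038 [281.2018 207.8472]
0.108 [281.2044 211.9633]
```

The edge is at v≈201.5 against a predicted 201.9, so the gauge hangs straight. I lower it at radius 100 mm, outside the hook tip.

```bash
python3 -m jog '[[-1,[-1,1,20],0],[-1,[-1,1,50],0],[-1,[-1,1,80],0],[-1,[-1,1,105],0],[-1,[-1,1,125],0],[-1,[-1,1,145],0],[-1,[-1,1,160],0],[-1,[-1,1,175],0],[-1,[-1,1,185],0],[-1,[-1,1,190],0],[-1,[-1,1,190],0],[-1,[-1,1,190],0]]'
python3 - <<'E'
from h import *
go(.543+.072*.263,.155+.072*.965,.212,-1.837)
E
```

```text
t: 14.6
eef_pos: [0.5695, 0.2529, 0.2121]
ee_rot: [-3.141, 0.001, -1.837]
force: [-0.3, 0.1, -0.8]
width: 0.014
gripper_force: 25.0
tool shift mm [29.4 -0.1  0.1] turn 0.0 rpy [-3.141e+00  1.000e-03 -1.837e+00] t 14.6
```

```bash
python3 -m jog '[[-1,[4,0,0],0],[-1,[8,0,0],0],[-1,[13,0,0],0],[-1,[18,0,0],0],[-1,[23,0,0],0],[-1,[27,0,0],0],[-1,[29,0,0],0],[-1,[29,0,0],0],[-1,[29,0,0],0]]'
python3 - <<'E'
from station import optics,status
from h import *
np.set_printoptions(precision=3,suppress=True)
s=status.get_state();print(s["force"],s["moment"])
go(.543+.072*.263,.155+.072*.965,.193,-1.837)
E
```

```text
t: 15.72
eef_pos: [0.5617, 0.2248, 0.2115]
ee_rot: [3.142, 0.0, -1.837]
force: [0.0, -1.1, -1.6]
width: 0.0139
gripper_force: 25.0
[ 0.026 -1.113 -1.626] [ 0.097 -0.025  0.059]
tool shift mm [ 0.2 -0.4 18.5] turn 0.0 rpy [ 3.142  0.    -1.837] t 15.72
```

```bash
python3 -m jog '[[-1,[0,0,5],0],[-1,[0,0,10],0],[-1,[0,0,14],0],[-1,[0,0,16],0],[-1,[0,0,17],0],[-1,[0,0,17],0]]'; python3 -m jog '[[-1,[0,0,1],0],[-1,[0,0,2],0],[-1,[0,0,2],0],[-1,[0,0,2],0]]'
```

```text
t: 16.48
eef_pos: [0.5617, 0.2247, 0.1946]
ee_rot: [-3.142, 0.0, -1.837]
force: [-0.3, -0.0, -1.5]
width: 0.0136
gripper_force: 25.0
t: 16.98
eef_pos: [0.5616, 0.2247, 0.1926]
ee_rot: [-3.142, 0.0, -1.837]
force: [0.6, 1.2, -0.4]
width: 0.0139
gripper_force: 25.0
```

```bash
python3 -m jog '[[-0.8,[0,0,0.5],0],[-0.6,[0,0,0.5],0],[-0.5,[0,0,0.5],0],[-0.45,[0,0,0.5],0],[-0.45,[0,0,0.5],0],[-0.45,[0,0,0.5],0]]' && python3 -m jog '[[-0.45,[0,0,-5],0],[-0.45,[0,0,-12],0],[-0.45,[0,0,-25],0],[-0.45,[0,0,-50],0],[-0.45,[0,0,-90],0],[-0.45,[0,0,-140],0],[-0.45,[0,0,-190],0],[-0.45,[60,0,-208],0],[-0.45,[120,0,-208],0],[-0.45,[180,0,-208],0],[-0.45,[240,0,-208],0],[-0.45,[300,0,-208],0],[-0.45,[300,0,-208],0],[-0.45,[300,0,-208],0]]'
python3 - <<'E'
from station import optics
from h import *
F={n:optics.grab_frame(n) for n in ("wrist","side","top")}
w,s,t=[F[n]["color"][:,:,::-1] for n in ("wrist","side","top")]
c=lambda r,z,k=0:[.543+r*.263+k*.965,.155+r*.965-k*.263,z]
print("handle top pred",[proj(F[n],c(.072,.202)) for n in F],"hook tip",proj(F["top"],c(.085,.161)),"knob tip",proj(F["top"],c(.03,.245)))
cu=cv2.INTER_CUBIC
cv2.imwrite("pics/c6.png",np.vstack([np.hstack([cv2.resize(t[165:245,160:260],(400,320),interpolation=cu),cv2.resize(s[150:230,230:330],(400,320),interpolation=cu)]),np.hstack([cv2.resize(t,(373,280)),cv2.resize(s,(427,280))])]))
E
```

```text
t: 17.73
eef_pos: [0.5616, 0.2247, 0.1921]
ee_rot: [-3.142, -0.0, -1.837]
force: [0.1, 0.0, -0.8]
width: 0.0242
gripper_force: 0.0
t: 19.48
eef_pos: [0.4827, -0.065, 0.4009]
ee_rot: [-3.14, 0.001, -1.838]
force: [0.1, 1.1, 0.2]
width: 0.0243
gripper_force: 0.0
handle top pred [array([280.58400399, 382.56635268]), array([279.30658439, 176.3932179 ]), array([196.43092774, 202.46391814])] hook tip [194.00831921 203.6796585 ] knob tip [211.68575338 204.14757298]
```

View pics/c6.png

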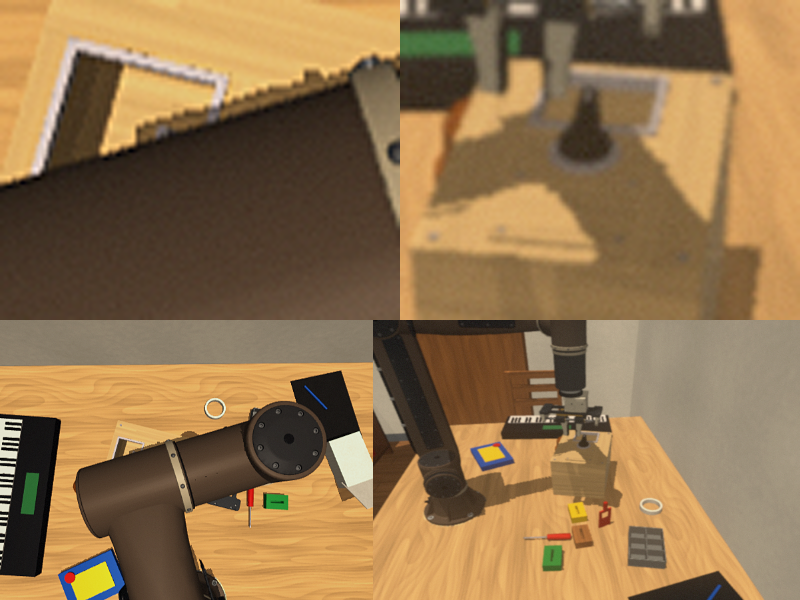

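The top view of the hatch is hidden by the arm, and in the side view the knob hides the handle; the bystanders are in place. I move aside to the earlier clear pose and compare numerically with the picture taken before hanging.

```bash
python3 -m jog '[[-0.45,[60,-10,0],0],[-0.45,[110,-25,0],0],[-0.45,[150,-40,0],0],[-0.45,[173,-55,0],0],[-0.45,[173,-55,0],0],[-0.45,[173,-55,0],0],[-0.45,[173,-55,0],0]]'
python3 - <<'E'
from station import optics
from h import *
np.set_printoptions(precision=4,suppress=True)
f=optics.grab_frame("top");np.savez("pics/top7.npz",**f);a=np.load("pics/top3.npz")["color"]
d=(np.abs(f["color"].astype(int)-a).sum(2)>60)
m=np.zeros_like(d);m[172:232,160:240]=d[172:232,160:240];p=np.argwhere(m)[:,::-1]
print("changed",len(p),p.min(0),p.max(0))
g=cv2.cvtColor(f["color"],cv2.COLOR_RGB2GRAY);print(g[192:216,180:214:1])
h=(g<40);h[:190]=0;h[216:]=0;h[:,:184]=0;h[:,214:]=0;n,l,st,c=cv2.connectedComponentsWithStats(h.astype(np.uint8));print(st[1:],c[1:])
cc=lambda r,z,k=0:[.543+r*.263+k*.965,.155+r*.965-k*.263,z]
print([proj(f,cc(.072,z,k)) for z,k in ((.202,0),(.16,0),(.16,.025),(.16,-.025),(.065,.025))])
for n in ("tape",):pass
full=d.copy();full[:,:]=d;print("diff outside",[int(full[y0:y1,x0:x1].sum()) for x0,y0,x1,y1 in ((300,110,345,155),(365,125,440,190),(105,230,150,270),(365,245,390,315),(345,180,372,212))])
E
```

```text
t: 20.5
eef_pos: [0.4905, -0.2451, 0.4003]
ee_rot: [-3.141, 0.0, -1.835]
force: [0.3, 0.3, 1.1]
width: 0.0238
gripper_force: 0.0
changed 243 [192 194] [209 217]
[[ 54  53  62  64  58  62  55  77 188 186 182 184 182 183 180 177 176 173
  174 171 172 173 172 167 166 166 165 167 171 172 176 177 194 204]
 [ 53  51  60  61  62  61  54  93 194 183 180 180 181 182 179 185 181 181
  182 179 177 176 176 174 174 173 169 164 165 165 164 169 205 205]
 [ 55  61  61  61  62  60  66 142 189 178 178 178 178 180 181 179 180 182
  181 183 182 181 186 182 125 132 186 178 172 166 167 174 206 199]
 [ 55  65  60  64  60  59  76 189 187 181 178 179 179 177 179 179 177 182
  183 180 179 182 192 188  65  95 194 186 180 177 174 189 205 199]
 [ 51  62  63  60  60  56  97 201 190 185 183 181 181 181 178 180 180 177
  180 198 218 211 149 137  82  89 149 195 186 179 180 196 206 179]
 [ 59  60  62  60  61  61 126 194 188 186 189 188 186 182 176 181 180 180
  182 209 228 199  72  67  81  88  88 147 193 184 183 206 203 166]
 [ 65  61  63  62  58  67 150 187 182 181 182 184 185 180 170 171 174 172
  181 219 229 178  
[... 2194 characters left out ...]
44 142 141 139 139 148 199 198 236 224 206
   42  54  60  68  29  62  63  95 207 210 204 126 188 192 197 190]
 [ 57  79  93  91  91  89  86  85  79  79  80  77  86 139 155 248 240 129
   47  60  64  54  55  59  81 168 215 208 184 171 191 194 195 190]]
[[204 201   2   2   3]
 [193 203   8   7  36]
 [210 202   4   7  14]
 [204 204   1   1   1]
 [203 209   1   1   1]
 [202 212   1   3   3]] [[204.6667 201.3333]
 [196.5556 205.4167]
 [211.5714 204.6429]
 [204.     204.    ]
 [203.     209.    ]
 [202.     213.    ]]
[array([196.4309, 202.4639]), array([199.3059, 205.0286]), array([202.0221, 195.1119]), array([196.571 , 215.0138]), array([207.449 , 201.0301])]
diff outside [1062, 3276, 0, 0, 207]
```

The handle top is at top px about (195,205) against a predicted (196,202), and the plate spans the predicted extents. The gauge therefore hangs at hook height inside the hatch. The changed pixels elsewhere fall where the arm now hides the view.

```bash
python3 -c "
from station import order
print(order.job_done())"
```

```text
the job is handed in; nothing more can be done
None
```

The job is handed in: the knob was turned about 91° the shorter way so the empty hook stands under the open hatch, and the gauge was hung on it and released with no sign of contact with the frame; the final check was by pixel measurement only, and showed the gauge hanging at hook height but leaning a few millimetres sideways at the handle.

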